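# Hold the bedside lamp's bayonet cap at its half-turn mark

## Robot

A 6-joint arm with a two-finger parallel gripper is mounted at the origin on the work surface. World frame = base frame: x ahead of the robot, y to its left, z up, the work surface at z = 0. Lengths are in mm, angles in rad, forces in N, time in s.
With the tool pointing down it reaches from about 425 to 950 mm from the base axis. Payload 14.7 kg.
Tool frame: the origin (TCP) lies at the very end of the fingers, on their centre line; the grasp point (between the pads) lies 19 mm behind it; z points along the fingers, y is the line along which they close (so a half turn about z gives the same grasp; the last joint's range is limited). The gripper opens to 85 mm and grips with 20 to 120 N. Pads are 22 mm wide; open, the fingers measure 114 mm over their backs; the gripper's body (76 mm by 85 mm) begins 54 mm behind the grasp point. The pads swing forward as they close: fully open they stand 13 mm farther back than shut.
Start: joints at [-1.305, 0.48, 1.596, -0, 1.065, -0.047], TCP at [200.037, -618.448, 231.297] pointing down, gripper open.
Joint ranges: [-2.75, 2.75], [-0.82, 2.05], [0.23, 2.67], [-1.56, 4.7], [0.09, 2.69], [-2.92, 2.92]. Speed limits (rad/s): [1.89, 1.89, 2.39, 3.01, 3.01, 3.01].

## Interface

Orientations are given as a unit quaternion [w, x, y, z].
In Python, from rig import r gives the robot as it stands. The module is installed in compiled form; this text tells all that it offers.
- The arm moves only by the shell command python3 -m jog 'ROWS' [FORCE]. ROWS is a JSON object of lists of equal length, an entry for each row: "fingers": the opening, from 0 (shut) to 1 (fully open); "delta_pos": the shift along the world's x, y, z scaled (see below), a list of three; "turn": the turn, a rotation vector about the world's x, y, z scaled (see below), a list of three. In form: {"fingers": [fingers, ...], "delta_pos": [[dx, dy, dz], ...], "turn": [[wx, wy, wz], ...]}. A call has 1 to 8 rows; each row shifts and turns the commanded pose from where the row before left it; what a row does not reach is not made up. The controller multiplies each number of a shift by 0.05 m and each number of a turn by 45 degrees. A row lasts 1/10 s, in which the tool goes at most 50 mm and 8.59 degrees, less where a joint would pass 70% of its speed; a pose out of reach is approached as far as the arm can. A call with a number of a shift or a turn outside -1 to 1 is refused whole. A call with a gripper value outside its range is refused whole. The fingers move at their own pace and stop on an object; FORCE is the grip in N (left out, the last holds). Time passes only in rows, so rows that do not move let the fingers close. It gives the time, the measured TCP pose, the force, the opening and the grip force at its end, in the units of the state.
- r.observe(): the state, without advancing time (a new reading comes with each control period).
- r.camera(name): name is "scene" or "top" or "wrist"; returns a dict with "pixels" (420x560x3 uint8, blue, green, red), "fov_y" (degrees; the focal length in pixels is half the picture's height over the tangent of half this angle, whatever the lens; pixels are square), "cx", "cy" (the principal point, pixels), "dist" ([k1, k2, p1, p2, k3] as OpenCV has them; the pictures are not rectified), "pose" (4x4, takes a point from camera to world coordinates); the wrist camera has in their place "tool_from_camera" (4x4, takes a point from camera to tool coordinates, whose origin is the TCP and whose axes are the flange's). Camera axes: x right, y down, z forward; pixel columns grow to the right and rows downward; lengths in mm; the calibration is good to about 2 mm. A picture is of the moment at which its call begins: read the wrist's pose just before it. There is no depth.
- r.job_done(): hands the job in; it is judged then, once.
The state is a dict: "clock": time; "joints": joint angles; "joint_velocities": joint speeds; "joint_torque": joint torques, N m; "tool_pos": TCP position; "orientation": TCP orientation; "contact_force": force on the tool from outside, world axes, zero at the start; "ft_torque": the same for the moment, N m; "width": opening from 0.0 (shut) to 1.0 (fully open); "finger_force": force on a finger pad.
Only numpy, scipy, OpenCV 4.12 (cv2) and the standard library are available. Lean on these libraries where they do the work, as an engineer would, in place of code of your own. Each camera call takes 0.05 s, during which the arm holds its last target. There are 200 camera calls.

## Task

Swing the brass latch of the wooden box fully free, open its lid wide and take out the brass cap with the wing grip. Insert the cap in the socket of the marble lamp foot, wing in line with the white marks, push it home and twist it clockwise to the green halfway mark, never through to the lock click at the red one. It springs back if let go: finish while still gripping it there, and leave the other things where they are.

Things in the scene. Friction and masses are not known exactly. Their poses are not given: they have to be found in the camera images.
- case: dark wooden box fixed to the dresser, 130 mm (x) by 220 mm (y), 65 mm high without lid, walls and floor 6 mm; origin centre of its underside; its -x side is the front with the latch, the lid hinges along its +x rim. The cap lies in one y half, the spent cell in the other
- case_lid (a joint): angle of the box lid: 0 shut, 1.9 fully open; it is 8 mm thick, top at 73.5 mm, swings up and away to the box's +x, and a stiff hinge (about 0.15 N m) keeps it where it is left. While the latch is below about 1.3 rad its arm blocks the lid. Wide open means 1.2 rad or more
- case_lid_handle (a point): middle of the lid's brass bar handle, a round bar 11 mm thick and 70 mm long along the box's y, 35 mm above the lid (free space below it); it sits 112 mm in front of the hinge and 50 mm to the box's +y side of the lid's middle; moves with the lid
- case_lid_hinge (a point): middle of the lid's hinge line (along the box's y), 65 mm behind (+x) the box's centre, 65.5 mm above the dresser, level with the lid's underside
- latch (a joint): angle of the brass latch lever about a vertical pivot: 0 straight across the lid's front edge, grows anticlockwise seen from above, 1.6 fully free (stop); stays where it is left, turns easily (about 0.03 N m). It counts as free above 1.3
- latch_peg (a point): top centre of the upright round peg to move the latch by, 12 mm thick, standing 29 mm clear above the flat lever arm, 35 mm from the pivot; at 0 it stands in front (box -x) of the pivot, at 1.6 to the box's -y side of it
- latch_pivot (a point): pivot axis of the latch, 79 mm in front (-x) of the box's centre, at the underside of the 5 mm thick lever arm, 75 mm above the dresser
- cap: loose brass cap, about 130 g, upright in the box. Origin centre of underside, z up. Steel plug 39 mm across, height 0-17 mm (nose tapered to 33); two lugs on either side along x, 58 mm across the tips, 8 mm wide, height 5-10; flange 60 mm across, height 17-22; upright wing grip along x, 48 mm long, 12 thick, height 22-52. Same after half a turn
- lamp: fixed white marble lamp foot, 124 mm across, 30 mm high, with a brass socket 80 mm across on top, rim at 56 mm; origin centre of its underside. Opening 43 mm across with two notches along its x axis, 12 mm wide: insert with the cap's x along the lamp's x, either way round. Home, the cap's flange rests on the rim and its origin is 39 mm above the lamp's
- sleeve (a joint): turn of the sprung sleeve in the socket that the cap's lugs carry round: 0 at rest, grows clockwise; the cap turns about 0.08 rad before it is taken along, so the halfway mark is near 0.57 here. A spring pulls it back to 0 (about 0.08 N m at halfway). The lock click begins at 1.15, just before the red mark; stop at 1.25
- puck: the black round spent cell lying in the box beside the cap, 44 mm across, 18 mm high; origin centre of its underside; leave it in the box
- speaker: round wooden speaker, 96 mm across, 50 mm high; bystander, origin centre of its underside
- mug: white mug, 82 mm across with a handle, 92 mm high; bystander, origin centre of its underside
- book: yellow book lying flat, 206 x 136 x 27 mm; bystander, origin centre of its underside
- alarm: white alarm clock, 50 x 130 x 70 mm; bystander, origin centre of its underside
- candle: amber candle jar with cork lid, 72 mm across, 85 mm high; bystander, origin centre of its underside
- specs_case: blue spectacles case, 155 x 58 x 36 mm; bystander, origin centre of its underside
- lamp_rim (a point): centre of the socket's rim. Once home, the cap turns clockwise seen from above, its lugs under the ledge. Marks on the rim, each on both sides: white at the notches, green at halfway, 0.65 rad (37 degrees) clockwise of white, red at the lock, 1.3 rad (74 degrees). White dashes on the cap's flange at the wing's ends point at them
Not all that is in view belongs to the job. What is shaped like the lamp but pink or purple is not meant.

How it is judged (in metres and radians):
On the way, in this order (a step that is already met when the one before it is completed fails the run):
1. the latch is swung free (value of joint latch above 1.3 rad), for 0.1 s.
2. the lid is open wide (value of joint case_lid above 1.2 rad), for 0.2 s.
3. the cap is lifted out of the box in the fingers (z of cap in the frame of case above 0.07 m and contact force between the fingers and cap above 0.5 N), for 0.1 s.
4. the cap is home in the socket (z of cap in the frame of lamp below 0.043 m and horizontal distance between cap and lamp below 0.005 m and angle between cap's own z axis and vertical below 0.12 rad), for 0.1 s.
At the end, for the whole second after the job is handed in: The fingers still grip the cap (0.5 N or more); the cap is home (origin less than 43 mm above the lamp's, within 5 mm of its axis, upright within 0.12 rad) and still; the sleeve is held between 0.37 and 0.77 rad, 11 degrees either side of the halfway mark (all of step 4 and value of joint sleeve between 0.37 and 0.77 rad and contact force between the fingers and cap above 0.5 N and angular speed of cap below 0.3 rad/s); the arm keeps its last pose, push and grip.
It fails at once if the cap is turned through to the lock click (value of joint sleeve above 1.15 rad).
It fails at once if a bystander is pushed away or the spent cell is taken out (distance of any of puck, speaker, mug, book, alarm, candle, specs_case from where it was at the start of the episode above 0.04 m).
It also fails if it takes over 64 s, if anything falls off the work surface, if the arm or the gripper's body presses on something with over 40 N, if the wrist force passes 120 N, or if a joint passes its speed limit or range.

## Working session

There is one attempt and no reset: what is moved stays moved. The work goes in short steps, Python scripts to look and compute and a shell command to move; the robot and the scene stay as the last step left them, time stands still between calls to the robot, and variables do not carry over. Pictures are saved under pics/ and viewed, at most 10 in all, crops included, and the job is handed in when it is done.

```bash
mkdir -p pics
cat > h.py <<'E'
import numpy as np, cv2
from rig import r
from scipy.spatial.transform import Rotation as R
def K(c):
    f=c["pixels"].shape[0]/2/np.tan(np.radians(c["fov_y"])/2)
    return np.array([[f,0,c["cx"]],[0,f,c["cy"]],[0,0,1.]])
def shot(n,fn=None):
    s=r.observe(); c=dict(r.camera(n))
    if n=="wrist":
        T=np.eye(4); w,x,y,z=s["orientation"]; T[:3,:3]=R.from_quat([x,y,z,w]).as_matrix(); T[:3,3]=s["tool_pos"]
        c["pose"]=T@np.array(c["tool_from_camera"])
    if fn: cv2.imwrite("pics/"+fn,c["pixels"])
    return c
def ray(c,uv):
    p=cv2.undistortPoints(np.array([[uv]],float),K(c),np.array(c["dist"],float))[0,0]
    P=np.array(c["pose"]); return P[:3,3],P[:3,:3]@np.array([p[0],p[1],1])
def onz(c,uv,z):
    o,d=ray(c,uv); return o+d*(z-o[2])/d[2]
def proj(c,X):
    P=np.linalg.inv(np.array(c["pose"])); 
    q,_=cv2.projectPoints(np.array(X,float).reshape(-1,1,3),cv2.Rodrigues(P[:3,:3])[0],P[:3,3],K(c),np.array(c["dist"],float)); return q[:,0]
E
python3 - <<'E'
from h import *
import pickle
a={n:shot(n,n+"0.png") for n in("top","scene")}
pickle.dump(a,open("c0.pkl","wb"))
for n in a: print(n,a[n]["fov_y"],np.round(a[n]["pose"],2).tolist())
cv2.imwrite("pics/both0.png",cv2.resize(np.vstack([a["top"]["pixels"]]),(800,600)))
print(r.observe())
E
```

```text
top 55.64915646437245 [[0.01, -1.0, 0.07, 483.78], [-1.0, -0.01, -0.01, 9.25], [0.01, -0.07, -1.0, 1255.26], [0.0, 0.0, 0.0, 1.0]]
scene 48.66017174385553 [[-0.69, 0.38, -0.62, 1398.59], [0.73, 0.37, -0.58, 782.77], [0.0, -0.85, -0.53, 782.96], [0.0, 0.0, 0.0, 1.0]]
{'clock': 0.1, 'joints': array([-1.30459991e+00,  4.80754672e-01,  1.59681125e+00,  2.41501349e-05,
        1.06513822e+00, -4.66208704e-02]), 'joint_velocities': array([ 1.27421995e-03, -1.78448759e-03, -1.30227991e-03, -1.80091044e-03,
       -4.31906321e-05,  7.57823676e-04]), 'joint_torque': array([ 9.67189226e-04, -9.52257013e+01, -4.31036711e+01, -3.59136448e-05,
        5.22724120e-03, -8.50092562e-06]), 'tool_pos': array([ 199.94509626, -618.08165153,  230.74581786]), 'orientation': array([-5.53555069e-04,  9.87793843e-01,  1.55765896e-01, -5.03942784e-05]), 'contact_force': array([-0.01614479, -0.46703088, -0.14601381]), 'ft_torque': array([-0.01496138, -0.02926173, -0.03013734]), 'finger_force': 0.0, 'width': 0.995528546404109}
```

View pics/both0.png

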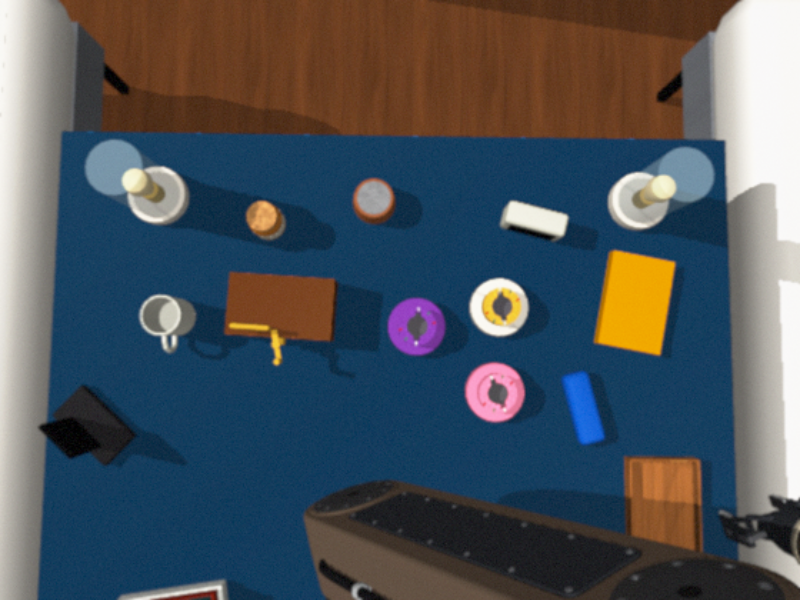

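View pics/scene0.png

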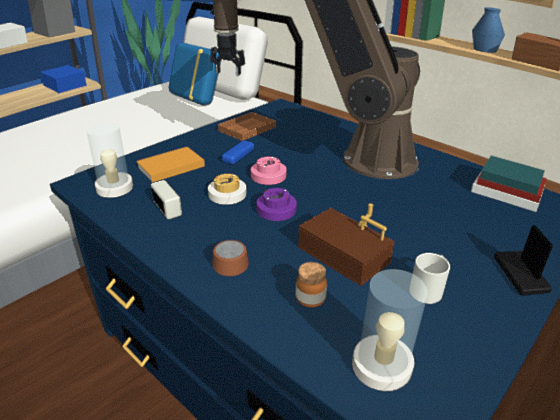

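Top (800×600 view): box lid around (280,306), handle (250,327), latch (277,345), the marble lamp with brass socket (499,306), purple and pink decoys at (416,326) and (495,392). The scene view agrees with this. Next I measure with masks.

Run:
```python
from h import *
import pickle
a=pickle.load(open("c0.pkl","rb"))
c=a["top"]; im=c["pixels"]; hsv=cv2.cvtColor(im,cv2.COLOR_BGR2HSV)
def roi(m,x0,y0,x1,y1):
    q=np.zeros_like(m); q[y0:y1,x0:x1]=m[y0:y1,x0:x1]; return q
def cs(m,mn=15):
    for k in sorted(cv2.findContours(m,0,1)[0],key=cv2.contourArea,reverse=True):
        if cv2.contourArea(k)>mn: yield k
H,S,V=[hsv[...,i].astype(int) for i in range(3)]
wood=(((H<13)&(S>120)&(V>40)&(V<150))*255).astype(np.uint8)
brass=(((H>13)&(H<32)&(S>120)&(V>130))*255).astype(np.uint8)
white=(((S<60)&(V>140))*255).astype(np.uint8)
m=roi(wood|brass,140,180,250,240)
k=next(cs(m)); b=cv2.approxPolyDP(cv2.convexHull(k),4,True)[:,0]
print("box hull",b.tolist(),[np.round(onz(c,p,73.5)[:2]).tolist() for p in b.astype(float)])
kb=next(cs(roi(wood,140,180,250,240))); rr=cv2.minAreaRect(kb); print("rect",rr,[np.round(onz(c,p,73.5)[:2]).tolist() for p in cv2.boxPoints(rr)])
for k in cs(roi(brass,140,180,250,260),5):
    print("brass",cv2.boundingRect(k),cv2.contourArea(k),cv2.minAreaRect(k),k[:,0].tolist() if cv2.contourArea(k)<400 else"")
lam=roi(white|brass,315,185,385,245)
k=next(cs(lam)); print("lamp foot",cv2.fitEllipse(cv2.convexHull(k)), onz(c,cv2.fitEllipse(cv2.convexHull(k))[0],30))
k=next(cs(roi(brass,315,185,385,245))); e=cv2.fitEllipse(cv2.convexHull(k)); print("socket",e,onz(c,e[0],56))
z=[cv2.resize(im[180:265,140:260],None,fx=6,fy=6,interpolation=2)[:510,:],cv2.resize(im[185:245,315:385],None,fx=8.5,fy=8.5,interpolation=2)[:510]]
s=a["scene"]["pixels"][195:290,290:410]; 
cv2.imwrite("pics/z1.png",cv2.resize(np.hstack(z),(800,310)));
cv2.imwrite("pics/z.png",np.vstack([cv2.resize(np.hstack(z),(800,310)),np.hstack([cv2.resize(s,(366,290),interpolation=2),cv2.resize(a["scene"]["pixels"][165:215,195:255],(434,290),interpolation=2)])]))
```

```text
box hull [[161, 191], [232, 195], [232, 237], [190, 239], [158, 233]] [[624.0, 339.0], [615.0, 128.0], [490.0, 126.0], [483.0, 250.0], [500.0, 344.0]]
rect ((196.16184997558594, 214.11265563964844), (75.85974884033203, 43.222808837890625), 3.8785247802734375) [[499.0, 348.0], [627.0, 343.0], [614.0, 117.0], [486.0, 124.0]]
brass (160, 225, 39, 31) 225.5 ((181.91934204101562, 234.34324645996094), (44.818885803222656, 18.91258430480957), 37.99873352050781) [[161, 225], [160, 226], [160, 227], [160, 228], [160, 229], [161, 230], [162, 230], [163, 230], [164, 230], [165, 230], [166, 230], [167, 230], [168, 230], [169, 230], [170, 230], [171, 230], [172, 230], [173, 230], [174, 230], [175, 230], [176, 230], [177, 230], [178, 230], [179, 231], [180, 231], [181, 231], [182, 231], [183, 231], [184, 231], [185, 231], [186, 231], [187, 230], [188, 230], [189, 231], [189, 232], [189, 233], [189, 234], [189, 235], [190, 236], [190, 237], [190, 238], [190, 239], [190, 240], [190, 241], [190, 242], [191, 243], [192, 244], [192, 245], [192, 246], [192, 247], [193, 248], [193, 249], [193, 250], [192
[... 396 characters left out ...]
, 231], [191, 231], [190, 231], [189, 231], [188, 230], [188, 229], [188, 228], [187, 227], [186, 227], [185, 227], [184, 227], [183, 227], [182, 227], [181, 227], [180, 226], [179, 226], [178, 226], [177, 226], [176, 226], [175, 226], [174, 226], [173, 226], [172, 226], [171, 226], [170, 226], [169, 226], [168, 226], [167, 226], [166, 226], [165, 225], [164, 225], [163, 225], [162, 225]]
lamp foot ((348.9234924316406, 214.56317138671875), (40.38825607299805, 40.645633697509766), 114.39717102050781) [ 562.3699628 -229.9016858   30.       ]
socket ((347.62506103515625, 214.6429443359375), (19.893648147583008, 24.259021759033203), 171.70834350585938) [ 560.42210237 -220.88821045   56.        ]
```

View pics/z.png

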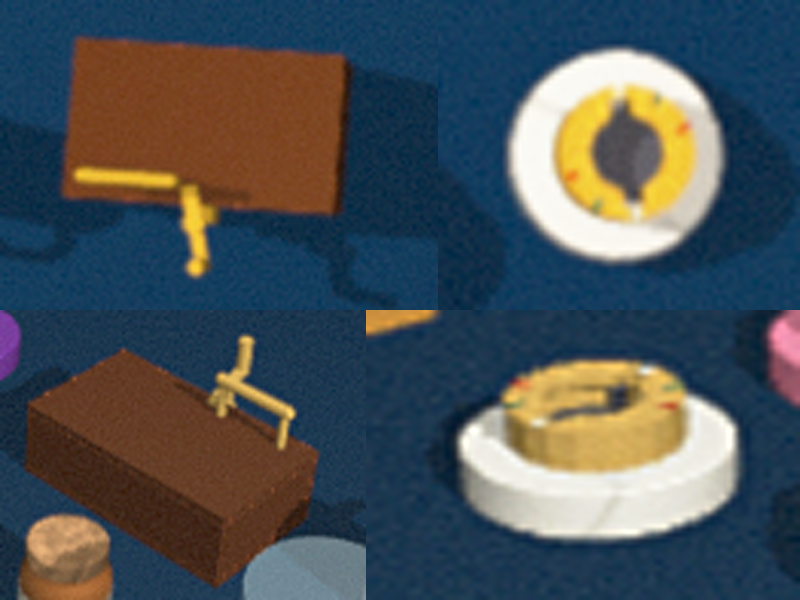

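The crops show: lamp white marks at the top and bottom of the socket, so the notches run roughly along world x; peg top at about (194,253) in top and (371,205) in scene; handle ends visible in both. Next I triangulate.

Run:
```python
from h import *
import pickle
a=pickle.load(open("c0.pkl","rb")); t,s=a["top"],a["scene"]
def tri(u,v):
    o1,d1=ray(t,u);o2,d2=ray(s,v); d1/=np.linalg.norm(d1); d2/=np.linalg.norm(d2)
    k=np.linalg.lstsq(np.c_[d1,-d2],o2-o1,rcond=None)[0]; p,q=o1+k[0]*d1,o2+k[1]*d2
    return np.round((p+q)/2,1),round(np.linalg.norm(p-q),1)
print("peg",tri((194,253.4),(370.6,205.2)),onz(t,(194,253.4),109))
print("h+",tri((161.9,227.7),(386,228.4)),onz(t,(161.9,227.7),108.5)); print("h-",tri((187.1,229.6),(362.8,217.3)),onz(t,(187.1,229.6),108.5))
for C in[(557,236)]:
    psi=-.057; ex=np.array([np.cos(psi),np.sin(psi)]); ey=np.array([-ex[1],ex[0]]); C=np.array(C)
    print("pred peg",C-114*ex,"pivot",C-79*ex,"handle",C-47*ex+50*ey)
    for X in [[*(C-114*ex),109],[*(C-47*ex+85*ey),108.5],[*(C-47*ex+15*ey),108.5]]: print(proj(t,X),proj(s,X))
w=shot("wrist"); print(np.round(w["tool_from_camera"],2).tolist(),w["fov_y"])
```

```text
peg (array([440.5, 232.4, 103.7]), np.float64(3.5)) [441.74007667 229.91130817 109.        ]
h+ (array([512.9, 326. , 107.8]), np.float64(5.3)) [514.33885093 323.5526224  108.5       ]
h- (array([508.7, 253.1, 106.3]), np.float64(3.1)) [509.54881608 251.3523298  108.5       ]
pred peg [443.18514286 242.4944819 ] pivot [478.12830076 240.50056202] handle [512.92478781 288.59634655]
[[189.59768461 252.85549815]] [[372.70426034 205.36000231]]
[[161.9104639  227.49790039]] [[383.73054478 228.2338989 ]]
[[186.30809254 229.111041  ]] [[361.97600424 217.07665072]]
[[0.0, -0.97, -0.26, 65.1], [1.0, 0.0, -0.0, 0.69], [0.0, -0.26, 0.97, -142.2], [0.0, 0.0, 0.0, 1.0]] 58.69710802054902
```

```bash
python3 -m jog '{"fingers":[1,1,1,1,1,1,1,1],"delta_pos":[[0.6,0.6,0.1],[0.6,0.65,0.1],[0.6,0.65,0],[0.6,0.65,0],[0.6,0.65,0],[0.6,0.65,0],[0.6,0.65,0],[0.6,0.65,0]],"turn":[[0,0,0.16],[0,0,0.16],[0,0,0.16],[0,0,0.16],[0,0,0.16],[0,0,0.16],[0,0,0.16],[0,0,0.16]]}' && python3 -m jog '{"fingers":[0.4,0.4,0.4,0.4,0.4,0.4],"delta_pos":[[0.6,0.65,0],[0.6,0.65,0],[0.6,0.65,0],[0.6,0.65,0],[0,0,0],[0,0,0]],"turn":[[0,0,0.16],[0,0,0.1],[0,0,0],[0,0,0],[0,0,0],[0,0,0]]}'
python3 - <<'E'
from h import *
w=shot("wrist","w1.png"); import pickle; pickle.dump(w,open("w1.pkl","wb")); s=r.observe(); print(s["tool_pos"],s["orientation"],s["clock"])
E
```

```text
clock: 0.95
tool_pos: [440.9, -359.4, 241.3]
orientation: [-0.0, 0.789, 0.614, -0.0]
contact_force: [0.9, -0.2, -0.4]
width: 0.999
finger_force: 0.0
clock: 1.55
tool_pos: [560.3, -230.0, 240.9]
orientation: [-0.0, 0.723, 0.691, -0.0]
contact_force: [-0.5, -0.5, -0.3]
width: 0.402
finger_force: 0.0
[ 559.75625502 -230.80614792  240.99574334] [-2.83120394e-04  7.23740246e-01  6.90072398e-01 -2.49023998e-04] 1.6
```

View pics/w1.png

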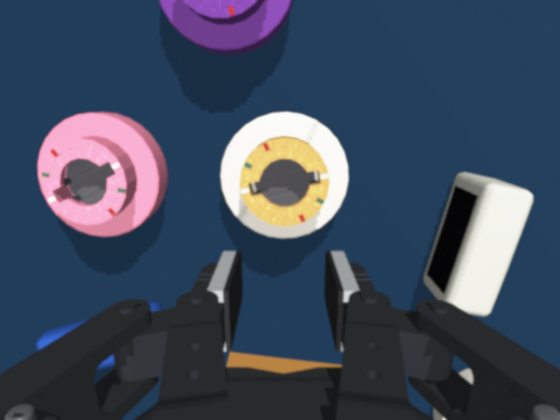

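The wrist view shows the marble lamp's socket centred at about (284,181). Its white marks are at (243,191) and (325,177), green at (248,165)/(320,201), red at (266,147)/(302,218).

Run:
```python
from h import *
import pickle
w=pickle.load(open("w1.pkl","rb")); im=w["pixels"]; hsv=cv2.cvtColor(im,cv2.COLOR_BGR2HSV); H,S,V=[hsv[...,i].astype(int) for i in range(3)]
mask=np.zeros(im.shape[:2],np.uint8); 
br=(((H>13)&(H<32)&(S>100)&(V>100))*255).astype(np.uint8); br[:100]=0; br[250:]=0; br[:,:215]=0; br[:,350:]=0
k=np.vstack([k for k in cv2.findContours(br,0,1)[0] if cv2.contourArea(k)>30]); hull=cv2.convexHull(k)
P=np.array([onz(w,p,56)[:2] for p in hull[:,0].astype(float)]); c,rad=cv2.minEnclosingCircle(P.astype(np.float32)); print("rim hull circ",c,rad)
A=np.c_[2*P,np.ones(len(P))]; q=np.linalg.lstsq(A,(P**2).sum(1),rcond=None)[0]; print("fit",q[:2],np.sqrt(q[2]+q[0]**2+q[1]**2))
c=q[:2]
# map every pixel in roi to rim plane
ys,xs=np.mgrid[110:245,215:355]; X=np.array([onz(w,(x,y),56)[:2] for x,y in zip(xs.ravel(),ys.ravel())])
rr=np.hypot(*(X-c).T); an=np.arctan2(*(X-c).T[::-1])
h,s,v=[a[110:245,215:355].ravel() for a in(H,S,V)]
for n,m in (("white",(s<60)&(v>150)),("green",(h>40)&(h<90)&(s>60)),("red",((h<6)|(h>172))&(s>120))):
    m=m&(rr>30)&(rr<37)
    for lab in(0,1):
        mm=m&((np.cos(an)>0)==(lab==0)) 
        if mm.sum(): Q=X[mm].mean(0); d=Q-c; print(n,lab,mm.sum(),np.round(Q,1),np.arctan2(d[1],d[0]))
dark=(v<90)&(rr<22); print("hole",X[dark].mean(0),dark.sum())
```

```text
rim hull circ (560.994873046875, -228.55499267578125) 40.04526901245117
fit [ 560.82133946 -228.74836753] 39.498719866137485
white 0 37 [ 594.1 -224.1] 0.1379592096575975
white 1 26 [ 526.6 -234.1] -2.9867015842402576
green 0 9 [ 591.2 -246.3] -0.5243616343621844
green 1 13 [ 529.9 -212.2] 2.6514377392354347
red 0 5 [ 575.1 -261.7] -1.1606955111276842
red 1 9 [ 546.6 -196.7] 1.9881725563955133
hole [ 562.08424008 -224.09718314] 1156
```

```bash
python3 -m jog '{"fingers":[0.4,0.4,0.4,0.4,0.4,0.4,0.4,0.4],"delta_pos":[[-0.2,0.8,0],[-0.2,0.85,0],[-0.2,0.85,0],[-0.2,0.85,0],[-0.2,0.85,0],[-0.2,0.85,0],[-0.2,0.85,0],[-0.2,0.85,0]],"turn":[[0,0,0],[0,0,0],[0,0,0],[0,0,0],[0,0,0],[0,0,0],[0,0,0],[0,0,0]]}' && python3 -m jog '{"fingers":[0.4,0.4,0.4,0.4,0.4,0.4],"delta_pos":[[-0.2,0.85,0],[-0.2,0.85,-0.2],[-0.2,0.7,-0.3],[-0.1,0,-0.2],[0,0,0],[0,0,0]],"turn":[[0,0,0],[0,0,0],[0,0,0],[0,0,0],[0,0,0],[0,0,0]]}'
python3 - <<'E'
from h import *
w=shot("wrist","w2.png"); import pickle; pickle.dump(w,open("w2.pkl","wb")); s=r.observe(); print(s["tool_pos"],s["orientation"],s["clock"])
E
```

```text
clock: 2.4
tool_pos: [479.3, 106.7, 241.5]
orientation: [0.0, 0.725, 0.689, 0.0]
contact_force: [0.5, 0.1, -0.0]
width: 0.396
finger_force: 0.0
clock: 3.0
tool_pos: [445.3, 225.2, 206.5]
orientation: [0.0, 0.724, 0.689, -0.0]
contact_force: [1.3, -0.1, -0.0]
width: 0.396
finger_force: 0.0
[445.76801576 225.27526224 206.78261054] [2.06219521e-04 7.24601899e-01 6.89167623e-01 1.78781356e-04] 3.05
```

View pics/w2.png

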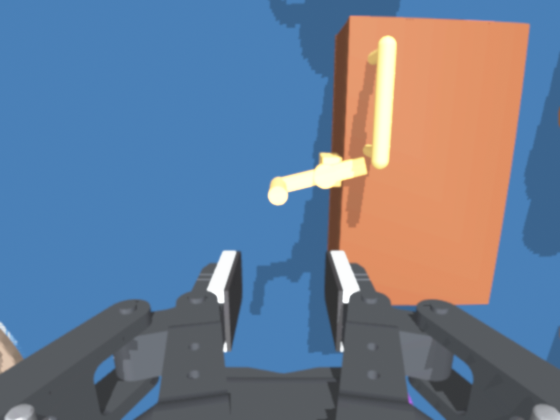

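The wrist view shows the peg top at (278,195), the pivot near (327,175), the handle bar from (388,42) to (381,163), and the lid's front edge from (350,18) to (341,300).

Run:
```python
from h import *
import pickle
w=pickle.load(open("w2.pkl","rb"))
for n,p,z in(("peg",(278,195),109),("pivot",(327,175),80),("h+",(388,41),110),("h-",(380.5,162),110),("lid corner ff",(349,18),73.5),("lid back far",(528,24),73.5),("front near",(342,300),73.5),("back near",(490,303),73.5)): print(n,np.round(onz(w,p,z)[:2],1))
```

```text
peg [442.2 235.1]
pivot [477.9 241.7]
h+ [513.4 327.1]
h- [509.3 253.9]
lid corner ff [496.3 348.8]
lid back far [624.2 342.6]
front near [489.1 136.2]
back near [614.6 125.5]
```

```bash
python3 -m jog '{"fingers":[0.4,0.4,0.4,0.4,0.4,0.4,0,0],"delta_pos":[[-0.07,0.2,0],[0,0,-0.6],[0,0,-0.8],[0,0,-0.6],[0,0,-0.4],[0,0,0],[0,0,0],[0,0,0]],"turn":[[0,0,0],[0,0,0],[0,0,0],[0,0,0],[0,0,0],[0,0,0],[0,0,0],[0,0,0]]}' 30 && python3 -m jog '{"fingers":[0,0],"delta_pos":[[0,0,0],[0,0,0]],"turn":[[0,0,0],[0,0,0]]}'
```

```text
clock: 3.85
tool_pos: [442.3, 236.8, 87.6]
orientation: [0.0, 0.724, 0.69, 0.001]
contact_force: [0.2, 0.0, -2.5]
width: 0.128
finger_force: 29.2
clock: 4.05
tool_pos: [442.2, 236.8, 87.3]
orientation: [0.0, 0.724, 0.69, 0.001]
contact_force: [-0.5, -0.7, 7.3]
width: 0.127
finger_force: 30.1
```

```bash
python3 -m jog '{"fingers":[0,0,0,0,0,0,0,0],"delta_pos":[[0.03,-0.09,0],[0.03,-0.09,0],[0.1,-0.15,0],[0.14,-0.12,0],[0.16,-0.08,0],[0.16,-0.03,0],[0.04,0,0],[0,0,0]],"turn":[[0,0,0],[0,0,0],[0,0,0],[0,0,0],[0,0,0],[0,0,0],[0,0,0],[0,0,0]]}'
```

```text
clock: 4.85
tool_pos: [473.9, 206.9, 86.6]
orientation: [0.0, 0.724, 0.69, -0.001]
contact_force: [-1.9, -18.7, 7.5]
width: 0.124
finger_force: 31.2
```

```bash
python3 -m jog '{"fingers":[0.4,0.4,0.4,0.4,0.4,0.4,0.4,0.4],"delta_pos":[[0,0,0],[0,0,0],[0,0,0.6],[0,0,0.6],[0.36,0.8,0],[0.4,0.86,0],[0,0,-0.4],[0,0,-0.7]],"turn":[[0,0,0],[0,0,0],[0,0,0],[0,0,0],[0,0,0],[0,0,0],[0,0,0],[0,0,0]]}' && python3 -m jog '{"fingers":[0.4,0,0,0,0],"delta_pos":[[0,0,0],[0,0,0],[0,0,0],[0,0,0],[0,0,0]],"turn":[[0,0,0],[0,0,0],[0,0,0],[0,0,0],[0,0,0]]}'
python3 - <<'E'
from h import *
t=shot("scene"); cv2.imwrite("pics/s3.png",cv2.resize(t["pixels"][150:300,270:440],None,fx=4,fy=4))
E
```

```text
clock: 5.65
tool_pos: [514.7, 294.0, 92.8]
orientation: [0.001, 0.723, 0.69, 0.003]
contact_force: [0.4, -0.5, -1.0]
width: 0.399
finger_force: 0.0
clock: 6.15
tool_pos: [511.7, 291.7, 92.8]
orientation: [-0.0, 0.724, 0.69, -0.0]
contact_force: [-8.9, 3.4, 1.5]
width: 0.112
finger_force: 29.6
```

View pics/s3.png

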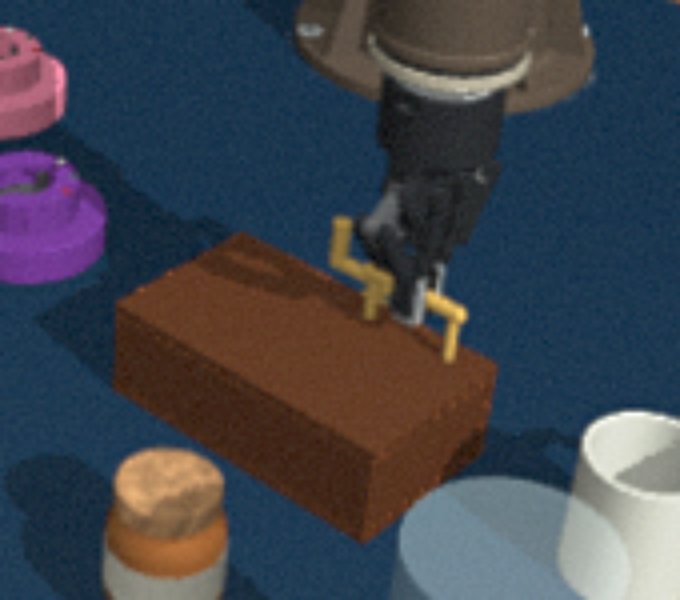

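```bash
python3 -m jog '{"fingers":[0,0,0,0,0,0,0,0],"delta_pos":[[0.1,-0.01,0.21],[0.1,0,0.2],[0.14,-0.01,0.18],[0.14,-0.01,0.18],[0.17,-0.01,0.16],[0.18,-0.01,0.15],[0.2,-0.01,0.12],[0.2,-0.01,0.11]],"turn":[[0,0,0],[0,0,0],[0,0,0],[0,0,0],[0,0,0],[0,0,0],[0,0,0],[0,0,0]]}' && python3 -m jog '{"fingers":[0,0,0,0,0,0,0,0],"delta_pos":[[0.21,-0.01,0.08],[0.22,-0.01,0.07],[0.24,-0.01,0.04],[0.24,-0.02,0.03],[0.24,-0.01,-0.01],[0.24,-0.02,-0.02],[0.22,-0.01,-0.05],[0.22,-0.01,-0.06]],"turn":[[0,0,0],[0,0,0],[0,0,0],[0,0,0],[0,0,0],[0,0,0],[0,0,0],[0,0,0]]}'; python3 -m jog '{"fingers":[0],"delta_pos":[[0,0,0]],"turn":[[0,0,0]]}'
```

```text
clock: 7.0
tool_pos: [573.5, 288.2, 160.0]
orientation: [-0.0, 0.724, 0.69, 0.0]
contact_force: [-7.6, -0.4, 9.1]
width: 0.113
finger_force: 30.0
clock: 7.8
tool_pos: [666.4, 282.9, 161.1]
orientation: [0.0, 0.724, 0.69, 0.0]
contact_force: [-3.9, 1.0, 3.9]
width: 0.114
finger_force: 30.9
clock: 7.9
tool_pos: [667.5, 282.9, 160.7]
orientation: [0.0, 0.724, 0.69, 0.001]
contact_force: [3.0, -0.4, 5.7]
width: 0.118
finger_force: 30.9
```

```bash
python3 -m jog '{"fingers":[0.27,0.27,0.27,0.27,0.27,0.27,0.27,0.27],"delta_pos":[[0,0,0],[0,0,0],[0,0,0.4],[0,0,0.6],[0,0,0.8],[0,0,0.3],[-0.6,-0.2,0],[-0.8,-0.3,0]],"turn":[[0,0,0],[0,0,0],[0,0,0],[0,0,0],[0,0,0],[0,0,0],[0,0,0],[0,0,0]]}' && python3 -m jog '{"fingers":[0.4,0.4,0.4],"delta_pos":[[-0.8,-0.4,-0.2],[0,0,0],[0,0,0]],"turn":[[0,0,0],[0,0,0],[0,0,0]]}'
python3 - <<'E'
from h import *
w=shot("wrist","w4.png"); import pickle; pickle.dump(w,open("w4.pkl","wb")); s=r.observe(); print(s["tool_pos"],s["orientation"],s["joints"],s["clock"])
E
```

```text
clock: 8.7
tool_pos: [595.5, 258.3, 265.7]
orientation: [0.0, 0.724, 0.69, 0.001]
contact_force: [-0.1, 0.5, 0.6]
width: 0.269
finger_force: 0.0
clock: 9.0
tool_pos: [554.7, 237.8, 255.9]
orientation: [-0.0, 0.724, 0.69, -0.0]
contact_force: [1.0, 0.2, 0.1]
width: 0.399
finger_force: 0.0
[556.03001811 238.35237811 256.26318955] [2.33232899e-04 7.23999306e-01 6.89800425e-01 5.69361560e-04] [3.54853621e-01 3.92609566e-01 1.67625059e+00 2.46282611e-05
 1.07150213e+00 4.03211088e-01] 9.05
```

View pics/w4.png

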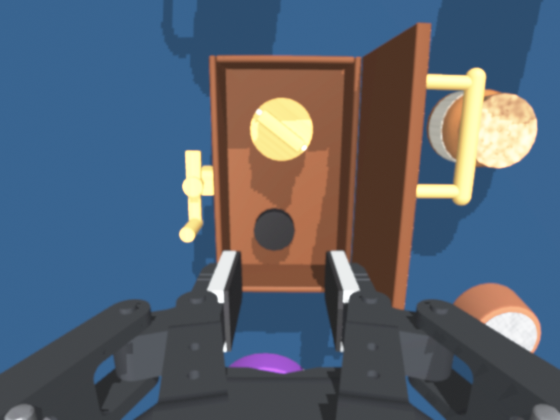

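The box is open and the latch is free. The cap is at (282,129) with its dashes at (259,112) and (305,149). The puck is at (274,229).

Run:
```python
from h import *
import pickle
w=pickle.load(open("w4.pkl","rb")); im=w["pixels"]; hsv=cv2.cvtColor(im,cv2.COLOR_BGR2HSV); H,S,V=[hsv[...,i].astype(int) for i in range(3)]
br=(((V>215)&(H>15))*255).astype(np.uint8); q=np.zeros_like(br); q[90:170,240:325]=br[90:170,240:325]
k=max(cv2.findContours(q,0,1)[0],key=cv2.contourArea); hull=cv2.convexHull(k)
P=np.array([onz(w,p,28)[:2] for p in hull[:,0].astype(float)])
A=np.c_[2*P,np.ones(len(P))]; f=np.linalg.lstsq(A,(P**2).sum(1),rcond=None)[0]; c=f[:2]; print("flange",c,np.sqrt(f[2]+c@c),cv2.minEnclosingCircle(P.astype(np.float32)))
m=(S<70)&(V>200); ys,xs=np.nonzero(m[95:165,245:320]); pts=np.c_[xs+245,ys+95].astype(float)
X=np.array([onz(w,p,28)[:2] for p in pts]); d=X-c; rr=np.hypot(*d.T); sel=(rr>22)&(rr<31)
for s in(1,-1):
    z=sel&(d[:,0]*s>0); print("dash",z.sum(),X[z].mean(0),pts[z].mean(0))
a=X[sel&(d[:,0]>0)].mean(0)-X[sel&(d[:,0]<0)].mean(0); print("yaw",np.arctan2(a[1],a[0]), "mid",(X[sel&(d[:,0]>0)].mean(0)+X[sel&(d[:,0]<0)].mean(0))/2)
print("puck",onz(w,(274,229),24))
cv2.imwrite("pics/cap.png",cv2.resize(im[85:175,235:330],None,fx=6,fy=6,interpolation=2))
```

```text
flange [554.47141319 283.26389048] 30.323708607248363 ((554.385009765625, 283.07598876953125), 30.782108306884766)
dash 190 [577.804879   277.24371759] [305.23684211 134.55789474]
dash 112 [531.33263462 291.66100065] [256.84821429 121.88392857]
yaw -0.30081939115607276 mid [554.56875681 284.45235912]
puck [541.90440698 180.70559987  24.        ]
```

View pics/cap.png

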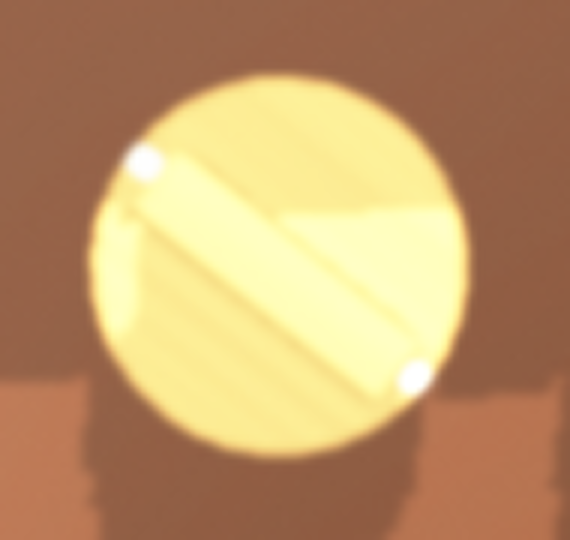

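The crop puts the dashes at full-image (259.2,112.0) and (304.2,148.0).

Run:
```python
from h import *
import pickle
w=pickle.load(open("w4.pkl","rb"))
a,b=onz(w,(258.7,111.5),28),onz(w,(303.7,147.5),28); d=b-a; y=np.arctan2(d[1],d[0]); print((a+b)/2,np.hypot(d[0],d[1]),y)
s=r.observe(); q=s["orientation"]; m=R.from_quat([*q[1:],q[0]]).as_matrix(); h=np.arctan2(m[1,0],m[0,0]); print("heading",h,"turn units",(y+np.pi-h)/np.radians(45), s["tool_pos"])
```

```text
[554.81426249 283.10236037  28.        ] 55.83513433426002 -0.7165748391020851
heading 1.5224273625028535 turn units 1.1492138561675007 [556.03001811 238.35237811 256.26318955]
```

```bash
python3 -m jog '{"fingers":[0.45,0.45,0.45,0.45,0.45,0.45,0.45,0.45],"delta_pos":[[-0.03,0.4,0],[0,0.5,0],[0,0,-0.3],[0,0,-0.4],[0,0,-0.5],[0,0,-0.6],[0,0,-0.6],[0,0,0]],"turn":[[0,0,0.16],[0,0,0.16],[0,0,0.17],[0,0,0.17],[0,0,0.17],[0,0,0.16],[0,0,0.16],[0,0,0]]}'
python3 - <<'E'
from h import *
s=r.observe(); q=s["orientation"]; m=R.from_quat([*q[1:],q[0]]).as_matrix(); print(np.arctan2(m[1,0],m[0,0])-np.pi,s["tool_pos"])
E
```

```text
clock: 9.85
tool_pos: [553.2, 282.8, 132.2]
orientation: [-0.002, 0.349, 0.937, -0.002]
contact_force: [-0.7, -0.4, -0.0]
width: 0.454
finger_force: 0.0
-0.7135489463736437 [553.18934975 282.75783199 132.19083442]
```

```bash
python3 -m jog '{"fingers":[0.45,0.45,0.45,0.45,0.45,0.45,0.45,0.45],"delta_pos":[[0.03,0,-0.5],[0,0,-0.5],[0,0,-0.5],[0,0,-0.3],[0,0,-0.15],[0,0,-0.1],[0,0,0],[0,0,0]],"turn":[[0,0,0],[0,0,0],[0,0,0],[0,0,0],[0,0,0],[0,0,0],[0,0,0],[0,0,0]]}'
```

```text
clock: 10.65
tool_pos: [556.1, 283.3, 34.2]
orientation: [0.0, 0.351, 0.937, 0.0]
contact_force: [-0.7, -0.4, -0.3]
width: 0.453
finger_force: 0.0
```

```bash
python3 -m jog '{"fingers":[0.45,0.45,0,0,0,0],"delta_pos":[[-0.02,0,-0.04],[0,0,0],[0,0,0],[0,0,0],[0,0,0],[0,0,0]],"turn":[[0,0,0],[0,0,0],[0,0,0],[0,0,0],[0,0,0],[0,0,0]]}' 70
```

```text
clock: 11.25
tool_pos: [554.6, 283.1, 31.5]
orientation: [0.0, 0.35, 0.937, 0.0]
contact_force: [-1.1, -0.6, 5.5]
width: 0.128
finger_force: 68.5
```

```bash
python3 -m jog '{"fingers":[0,0,0,0,0,0,0,0],"delta_pos":[[0,0,0.1],[0,0,0.3],[0,0,0.5],[0,0,0.6],[0,0,0.6],[0,0,0.6],[0,0,0.3],[0,-0.2,0]],"turn":[[0,0,0],[0,0,0],[0,0,0],[0,0,0],[0,0,0],[0,0,0],[0,0,0],[0,0,0]]}' && python3 -m jog '{"fingers":[0,0,0,0,0,0,0,0],"delta_pos":[[0.01,-0.5,0],[0.01,-0.8,0],[0.01,-0.8,0],[0.01,-0.8,0],[0.01,-0.8,0],[0.01,-0.8,0],[0.01,-0.8,0],[0.01,-0.8,0]],"turn":[[0,0,0.1],[0,0,0.1],[0,0,0.1],[0,0,0.1],[0,0,0.1],[0,0,0.1],[0,0,0.1],[0,0,0.1]]}' && python3 -m jog '{"fingers":[0,0,0,0,0,0,0,0],"delta_pos":[[0.01,-0.8,0],[0.01,-0.8,0],[0.01,-0.8,0],[0.01,-0.8,0],[0,-0.4,0],[0,-0.15,0],[0,0,0],[0,0,0]],"turn":[[0,0,0.1],[0,0,0.1],[0,0,0.1],[0,0,0],[0,0,0],[0,0,0],[0,0,0],[0,0,0]]}'
python3 - <<'E'
from h import *
w=shot("wrist","w5.png"); import pickle; pickle.dump(w,open("w5.pkl","wb")); s=r.observe(); q=s["orientation"]; m=R.from_quat([*q[1:],q[0]]).as_matrix(); print(np.arctan2(m[1,0],m[0,0]),s["tool_pos"],s["joints"],s["clock"])
E
```

```text
clock: 12.05
tool_pos: [555.9, 274.1, 184.7]
orientation: [0.002, 0.35, 0.937, 0.002]
contact_force: [0.2, 0.5, -1.7]
width: 0.127
finger_force: 68.5
clock: 12.85
tool_pos: [557.3, -34.1, 180.7]
orientation: [-0.001, 0.042, 0.999, -0.0]
contact_force: [1.3, 0.7, -1.2]
width: 0.121
finger_force: 68.4
clock: 13.65
tool_pos: [560.0, -218.7, 180.9]
orientation: [-0.0, -0.074, 0.997, 0.0]
contact_force: [0.1, 0.4, -2.0]
width: 0.128
finger_force: 68.5
-2.993072098905546 [ 560.18223404 -218.3477177   181.04031029] [-4.22204902e-01  4.66902773e-01  1.76208768e+00  2.49161792e-04
  9.13431250e-01 -2.14167393e+00] 13.7
```

View pics/w5.png

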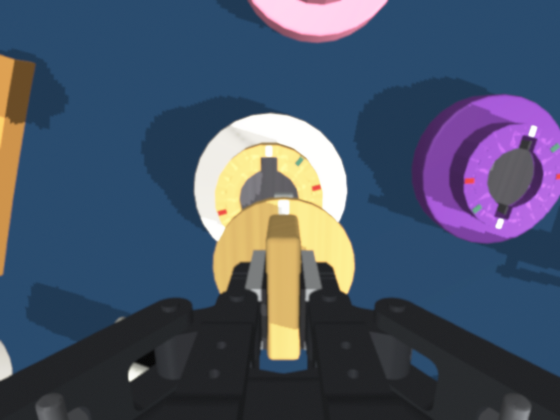

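The held cap's front dash is at (283,207), with the flange edges at columns 213 and 355. The lamp's far white mark is at (268,151), with the socket rim visible above the flange.

Run:
```python
from h import *
import pickle
w=pickle.load(open("w5.pkl","rb")); im=w["pixels"]; hsv=cv2.cvtColor(im,cv2.COLOR_BGR2HSV); H,S,V=[hsv[...,i].astype(int) for i in range(3)]
br=(H>13)&(H<32)&(S>100)&(V>100)
def fit(P):
    A=np.c_[2*P,np.ones(len(P))]; f=np.linalg.lstsq(A,(P**2).sum(1),rcond=None)[0]; return f[:2],np.sqrt(f[2]+f[:2]@f[:2])
def rob(P,R0):
    from scipy.optimize import least_squares
    f=least_squares(lambda c:np.hypot(*(P-c).T)-R0,P.mean(0),loss="soft_l1"); return f.x,np.abs(f.fun).mean()
# rim upper arc: topmost brass pixel per column, socket columns
pts=[]
for x in range(216,322):
    y=np.nonzero(br[138:200,x])[0]
    if len(y) : pts.append((x,138+y[0]-.5))
P=np.array([onz(w,p,56)[:2] for p in pts]); P=P[np.array(pts)[:,1]<195]; print("rim",fit(P),rob(P,40))
# lamp foot outer arc: first white from the top per column
wt=(S<70)&(V>150); pts=[]
for x in range(200,342,2):
    y=np.nonzero(wt[105:200,x])[0]
    if len(y): pts.append((x,105+y[0]-.5))
P=np.array([onz(w,p,30)[:2] for p in pts]); print("foot top edge",fit(P),rob(P,62))
m=wt.copy(); m[:142]=0;m[163:]=0;m[:,:258]=0;m[:,280:]=0
ys,xs=np.nonzero(m); print("mark px",xs.mean(),ys.mean(),len(xs)); mk=onz(w,(xs.mean(),ys.mean()),56); print(mk)
zf=181.0-3.5
d=wt.copy(); d[:198]=0; d[216:]=0; d[:,:272]=0; d[:,296:]=0; ys,xs=np.nonzero(d); print("dash",xs.mean(),ys.mean(),len(xs),onz(w,(xs.mean(),ys.mean()),zf))
ed=[]
for y in range(215,262,2):
    x=np.nonzero(br[y,205:365])[0]+205; ed+= [(x[0]-.5,y),(x[-1]+.5,y)]
P=np.array([onz(w,p,zf)[:2] for p in ed]); print("flange",fit(P),rob(P,30))
```

```text
rim (array([ 557.00374858, -229.81332583]), np.float64(37.207813304400375)) (array([ 560.11434038, -229.14375727]), np.float64(0.7667514349095903))
foot top edge (array([ 560.59785078, -228.90037305]), np.float64(61.804208631231305)) (array([ 560.82062235, -228.86867079]), np.float64(0.1902000016112664))
mark px 268.4710743801653 149.2479338842975 121
[ 524.27502881 -234.53174217   56.        ]
dash 283.5 206.93103448275863 174 [ 533.36664061 -222.83281311  177.5       ]
flange (array([ 556.87408601, -219.6617144 ]), np.float64(28.97694023184395)) (array([ 559.78235032, -218.95463331]), np.float64(0.5912471255745747))
```

```bash
python3 -m jog '{"fingers":[0,0,0,0,0,0,0,0],"delta_pos":[[0.01,-0.2,0],[0,0,-0.4],[0,0,-0.5],[0,0,-0.5],[0,0,-0.3],[0,0,-0.1],[0,0,0],[0,0,0]],"turn":[[0,0,0],[0,0,0],[0,0,0],[0,0,0],[0,0,0],[0,0,0],[0,0,0],[0,0,0]]}'
```

```text
clock: 14.5
tool_pos: [561.6, -229.7, 92.2]
orientation: [0.001, -0.074, 0.997, -0.0]
contact_force: [0.0, -0.1, -0.4]
width: 0.125
finger_force: 68.5
```

```bash
python3 -m jog '{"fingers":[0,0,0],"delta_pos":[[-0.01,0.02,0],[0,0,0],[0,0,0]],"turn":[[0,0,0],[0,0,0],[0,0,0]]}';  python3 -m jog '{"fingers":[0],"delta_pos":[[0,0,0]],"turn":[[0,0,0]]}'
```

```text
clock: 14.8
tool_pos: [560.8, -228.5, 91.8]
orientation: [0.0, -0.074, 0.997, -0.0]
contact_force: [-0.6, -0.1, -1.5]
width: 0.128
finger_force: 68.5
clock: 14.9
tool_pos: [560.7, -228.5, 91.6]
orientation: [0.0, -0.074, 0.997, -0.0]
contact_force: [-0.6, -0.1, -1.3]
width: 0.126
finger_force: 68.5
```

Well placed, so I descend in small steps and watch the force.

```bash
python3 -m jog '{"fingers":[0,0,0,0,0,0,0],"delta_pos":[[0,0,-0.08],[0,0,-0.08],[0,0,-0.06],[0,0,-0.06],[0,0,-0.06],[0,0,0],[0,0,0]],"turn":[[0,0,0],[0,0,0],[0,0,0],[0,0,0],[0,0,0],[0,0,0],[0,0,0]]}'
```

```text
clock: 15.6
tool_pos: [560.5, -228.4, 74.2]
orientation: [-0.0, -0.074, 0.997, 0.0]
contact_force: [0.1, 0.0, -1.0]
width: 0.127
finger_force: 68.5
```

```bash
python3 -m jog '{"fingers":[0,0,0,0,0,0],"delta_pos":[[0,0,-0.06],[0,0,-0.06],[0,0,-0.04],[0,0,-0.04],[0,0,0],[0,0,0]],"turn":[[0,0,0],[0,0,0],[0,0,0],[0,0,0],[0,0,0],[0,0,0]]}'
```

```text
clock: 16.2
tool_pos: [560.5, -228.4, 64.6]
orientation: [-0.0, -0.074, 0.997, 0.0]
contact_force: [-2.6, 0.8, 6.6]
width: 0.127
finger_force: 69.7
```

```bash
python3 -m jog '{"fingers":[0,0],"delta_pos":[[0,0,-0.02],[0,0,0]],"turn":[[0,0,0],[0,0,0]]}' && python3 -m jog '{"fingers":[0,0,0,0],"delta_pos":[[0,0,0],[0,0,0],[0,0,0],[0,0,0]],"turn":[[0,0,-0.1],[0,0,-0.1],[0,0,0],[0,0,0]]}'
python3 -c "
from h import *
s=r.observe();print(s['ft_torque'],s['contact_force'])"
```

```text
clock: 16.4
tool_pos: [560.5, -228.4, 64.5]
orientation: [0.0, -0.074, 0.997, -0.0]
contact_force: [-7.9, 4.6, 24.6]
width: 0.128
finger_force: 72.3
clock: 16.8
tool_pos: [561.1, -228.8, 64.5]
orientation: [0.001, 0.005, 1.0, -0.0]
contact_force: [-4.2, 0.6, 18.5]
width: 0.126
finger_force: 71.6
[-0.04611305  0.64080467 -0.19510863] [-4.22641118  0.62752764 18.53037015]
```

```bash
python3 -m jog '{"fingers":[0,0,0,0,0,0,0,0],"delta_pos":[[0,0,0],[0,0,0],[0,0,0],[0,0,0],[0,0,0],[0,0,0],[0,0,0],[0,0,0]],"turn":[[0,0,-0.1],[0,0,-0.1],[0,0,-0.1],[0,0,-0.1],[0,0,-0.1],[0,0,-0.13],[0,0,0],[0,0,0]]}'
python3 - <<'E'
from h import *
w=shot("wrist"); s=r.observe(); q=s["orientation"]; m=R.from_quat([*q[1:],q[0]]).as_matrix(); h=np.arctan2(m[1,0],m[0,0]); print("twist",np.pi*0+(-2.993-h+np.pi)%(2*np.pi)-np.pi,s["tool_pos"],s["ft_torque"])
cv2.imwrite("pics/w6.png",cv2.resize(w["pixels"][130:370,150:420],None,fx=2.5,fy=2.5,interpolation=2))
E
```

```text
clock: 17.6
tool_pos: [561.4, -229.1, 64.5]
orientation: [0.001, 0.25, 0.968, -0.0]
contact_force: [-2.7, -1.8, 17.3]
width: 0.125
finger_force: 71.4
twist 0.6527724137378481 [ 561.4388629  -229.10929127   64.51806915] [-0.42995672  0.60704757 -0.23522712]
```

View pics/w6.png

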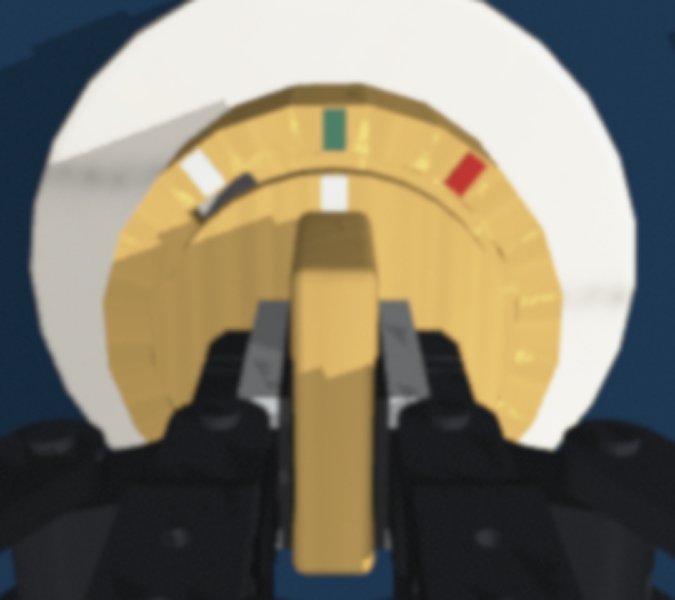

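The cap's white dash at (334,192) lines up exactly with the green mark at (334,130). The flange is on the rim and the cap is gripped, so I hand in.

```bash
python3 -c "
from rig import r
print(r.job_done())"
```

```text
the job is handed in; nothing more can be done
None
```

The cap is home in the marble lamp foot, twisted 0.65 rad clockwise to the green mark and still gripped, and the job was handed in at about 17.7 s; no verdict was returned.

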